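# Refit the grinding wheel on the flour mill's keyed shaft

## Task

Put the washed grinding wheel back on the flour mill: set its hub over the upright drive shaft, turn it gently under light pressure until the keyway in the hub drops over the key on the shaft, then press it fully home on the seat's rubber pads, level, and let go. Do not force it: never press it with more than 30 newtons. Leave the red-brown spice jar, the wooden salt pot, the mug and the tin where they stand.

Things in the scene. Friction and masses are not known exactly. Their poses are not given: they have to be found in the camera images.
- wheel: Grinding wheel, upright on the worktop to the robot's right. Origin: centre of its underside; z up its axis. Light metal flange 72 mm across, 8 mm thick; grey hub 44 mm across, up to z = 42 mm. Bore from below 18 mm wide, 36 mm deep, with one keyway along it on the -x side, 7.4 mm wide, reaching 16 mm from the axis; a red dot and stripe mark that side. Mass 0.15 to 0.31 kg.
- wheel_bar (a point): Middle of the black finger bar on top of the wheel, where to grip: 56 mm above the wheel's origin on its axis. The bar is 36 mm long (along the wheel's x), 14 mm thick (y), and stands from z = 42 to 70 mm.
- mill: Opened flour mill: round white housing, 130 mm across, fixed, to the robot's left. Origin: centre of its underside; switch on the front (-x). Flat metal deck 53 mm up, with four round black rubber pads on it, 29 mm from the axis, 2 mm high and springy (about 10 N/mm); collar round it 90 mm clear inside, up to 64 mm. The upright steel drive shaft turns only stiffly (0.5 N m).
- mill_seat (a point): Seat level (top of the pads) on the shaft's axis, 55 mm above the mill's origin, axes as the mill's; the wheel is home with its origin here. One brass key at the shaft's foot, 5.5 mm wide, reaches 14 mm from the axis and 14 mm above the seat. Its direction is not measured: anywhere within 0.85 rad of the mill's -x. Off by over about 0.08 rad, the wheel stands on the key, 14 mm up.
- shaft_tip (a point): Top of the drive shaft, on its axis, 34 mm above seat level. The shaft is 15 mm in diameter; its top 6 mm taper to 6 mm. The wheel's bore thus slides over the shaft for 20 mm before it meets the key.
- seal (a joint): Black rubber seat ring round the key, outer diameter 42 mm: 0 = standing 5 mm above seat level (as at the start), 0.005 m = pushed down to seat level. The keyed wheel comes to rest on it and must be pressed down the last 5 mm against about 7 N of friction; the ring stays where it is pushed.
- red_jar: Small spice jar with red-brown contents and a black cap, 41 mm across, 85 mm tall, beside the mill; origin at the centre of its underside. Bystander.
- salt_pot: Small turned wooden pot, 62 mm across, 50 mm tall, beside the mill; origin at the centre of its underside. Bystander.
- mug: Green and white mug, 78 mm across, 116 mm with its handle, 101 mm tall, near the wheel; origin under its middle. Bystander.
- tin: Round food tin, green with a gold lid, 75 mm across, 58 mm tall, near the wheel; origin at the centre of its underside. Bystander.
There are look-alikes about, which are no part of the job. Leave any orange or pink look-alike of the wheel alone.

How it is judged:
By the outcome, as a careful person would: the job done as asked, in the order asked, and still so for the second after the job is handed in, with the robot touching nothing.
It also fails if it takes over 58 s, if anything falls off the work surface, if the arm or the gripper's body presses on something with over 40 N, if the wrist force passes 120 N, or if a joint passes its speed limit or range.

## Robot

A 6-joint arm with a two-finger parallel gripper is mounted at the origin on a cart in front of the work surface, level with it; the furniture and walls round the work are solid. World frame = base frame: x ahead of the robot, y to its left, z up, the work surface at z = 0. Lengths are in m, angles in rad, forces in N, time in s.
With the tool pointing down it reaches from about 0.35 to 0.8 m from the base axis. Payload 7.3 kg.
Tool frame: the origin (TCP) lies at the very end of the fingers, on their centre line; the grasp point (between the pads) lies 19 mm behind it; z points along the fingers, y is the line along which they close (so a half turn about z gives the same grasp; the last joint's range is limited). The gripper opens to 85 mm and grips with 20 to 120 N. Pads are 22 mm wide; open, the fingers measure 114 mm over their backs; the gripper's body (76 mm by 85 mm) begins 54 mm behind the grasp point. The pads swing forward as they close: fully open they stand 13 mm farther back than shut.
Start: joints at [-0.146, 0.342, 1.524, -0, 1.275, -0.146], TCP at [0.525, 0, 0.231] pointing down, gripper open.
Joint ranges: [-2.53, 2.53], [-0.77, 2.02], [0.04, 2.7], [-1, 4.14], [0.28, 2.66], [-3.11, 3.11]. Speed limits (rad/s): [2.57, 2.57, 3.14, 3.14, 3.14, 3.14].

## Interface

Orientations are given as [roll, pitch, yaw] about the fixed x, y, z axes, in that order (R = Rz(yaw) Ry(pitch) Rx(roll)).
In Python, from bench import arm gives the robot as it stands.
- The arm moves only by the tool arm_command, never from a script. Its argument "commands" is a list of rows, each a list of 3 entries, a list of its own where there are three numbers: the shift along the world's x, y, z in mm, then the turn about the world's z in rad, then the closure, from 0 (fully open) to 1 (shut). A call has 1 to 5 rows; each row shifts and turns the commanded pose from where the row before left it; what a row does not reach is not made up. A row lasts 1/12 s, in which the tool goes at most 41.7 mm and 7.16 degrees, less where a joint would pass 70% of its speed; a pose out of reach is approached as far as the arm can. A call with a gripper value outside its range is refused whole. The fingers move at their own pace and stop on an object; "newtons" is the grip in N (left out, the last holds). Time passes only in rows, so rows that do not move let the fingers close. It gives the time, the measured TCP pose, the force, the opening and the grip force at its end, in the units of the state.
- arm.sense(): the state, without advancing time (a new reading comes with each control period).
- arm.get_image(name): name is "scene" or "side" or "wrist"; returns a dict with "image" (400x640x3 uint8, red, green, blue), "depth" (400x640 float32, m along the optical axis (not along the pixel's ray), 0 where there is no reading), "mtx" (3x3 intrinsics, pixels), "k1" (the pictures are not rectified: a ray, as slopes to the right and down, at radius r is drawn at 1 + k1 r^2 times it, then the intrinsics apply), "eye" and "attitude" of the camera in the world; the wrist camera has in their place "T_tool_cam" (4x4, takes a point from camera to tool coordinates, whose origin is the TCP and whose axes are the flange's). Camera axes: x right, y up, looking along -z (the intrinsics and any distortion apply to the point x, -y, -z); pixel columns grow to the right and rows downward; lengths in m; the calibration is good to about 2 mm. A picture is of the moment at which its call begins: read the wrist's pose just before it.
- arm.finish_job(): hands the job in; it is judged then, once.
The state is a dict: "t": time; "joint_pos": joint angles; "qvel": joint speeds; "joint_efforts": joint torques, N m; "ee_pos": TCP position; "tcp_rot": TCP orientation; "force": force on the tool from outside, world axes, zero at the start; "moment": the same for the moment, N m; "opening": opening from 0.0 (shut) to 1.0 (fully open); "grip_force": force on a finger pad.
Only numpy, scipy, OpenCV 4.12 (cv2) and the standard library are available. Lean on these libraries where they do the work, as an engineer would, in place of code of your own. Each camera call takes 0.05 s, during which the arm holds its last target. There are 200 camera calls.

## Working session

There is one attempt and no reset: what is moved stays moved. The work goes in short steps, Python scripts to look and compute and a tool call to move; the robot and the scene stay as the last step left them, time stands still between calls to the robot, and variables do not carry over. Pictures are saved under pics/ and viewed, at most 11 in all, crops included, and the job is handed in when it is done.

Besides the shell and the picture viewer there is one more tool, called after "Call:" as name(argument=value, ...) on one line, values as JSON. arm_command: Moves the arm, as the interface text tells. Its arguments: {"type":"object","properties":{"commands":{"type":"array"},"newtons":{"type":"number"}},"required":["commands"]}

```bash
mkdir -p pics; ls; cat > h.py <<'E'
import numpy as np, cv2
from bench import arm
from scipy.spatial.transform import Rotation as R
def snap(n):
    s=arm.sense(); d=arm.get_image(n); d['s']=s; return d
def save(d,f,box=None,scale=1):
    im=d['image'][:,:,::-1]
    if box: u0,v0,u1,v1=box; im=im[v0:v1,u0:u1]
    cv2.imwrite('pics/'+f,cv2.resize(im,None,fx=scale,fy=scale,interpolation=cv2.INTER_CUBIC))
E
python3 - <<'E'
from h import *
for n in('scene','side','wrist'):
    d=snap(n); save(d,n+'0.png'); np.savez(n+'0.npz',**{k:v for k,v in d.items() if k!='s'})
    print(n,d['mtx'].tolist(),d['k1'],d.get('eye'),d.get('attitude'),d.get('T_tool_cam'))
print(arm.sense())
E
```

```text
pics
scene [[411.763571446079, 0.0, 314.79978715881185], [0.0, 411.763571446079, 200.35778020459668], [0.0, 0.0, 1.0]] -0.011682834924357606 [-0.69757123 -1.16574819  0.98349419] [ 1.05563277  0.02397873 -0.82191501] None
side [[448.13626982671775, 0.0, 307.285046048935], [0.0, 448.13626982671775, 200.62523860100296], [0.0, 0.0, 1.0]] -0.013554438898052539 [-0.37659082  0.01090635  1.56045368] [ 0.51920159  0.0050571  -1.63831448] None
wrist [[322.056031748981, 0.0, 314.44673420801786], [0.0, 322.056031748981, 197.61838091391928], [0.0, 0.0, 1.0]] -0.04767170178048094 None None [[ 5.20902284e-04  9.52930968e-01  3.03186905e-01  7.69736459e-02]
 [ 9.99999844e-01 -4.35242518e-04 -3.50101298e-04  9.01653354e-05]
 [-2.01662537e-04  3.03187040e-01 -9.52931046e-01 -1.43030875e-01]
 [ 0.00000000e+00  0.00000000e+00  0.00000000e+00  1.00000000e+00]]
{'t': 0.15, 'joint_pos': array([-1.45993748e-01,  3.42560473e-01,  1.52477726e+00,  5.50544234e-06,
        1.27539535e+00, -1.46008215e-01]), 'qvel': array([ 0.00049202, -0.00045485, -0.00319534,  0.00075707, -0.00035081,
        0.00061111]), 'joint_efforts': array([ 1.24654900e-03, -4.33907533e+01, -2.46148127e+01, -9.02174702e-05,
        5.71925848e-03,  3.60333468e-05]), 'ee_pos': array([5.24710688e-01, 6.97501375e-05, 2.30793849e-01]), 'tcp_rot': array([-3.14046512e+00, -1.71130932e-04,  1.57080909e+00]), 'force': array([ 0.26712788, -0.41431467,  0.19041056]), 'moment': array([0.00395993, 0.02791902, 0.01879698]), 'grip_force': 0.0, 'opening': 1.0029000743022973}
```

View pics/side0.png

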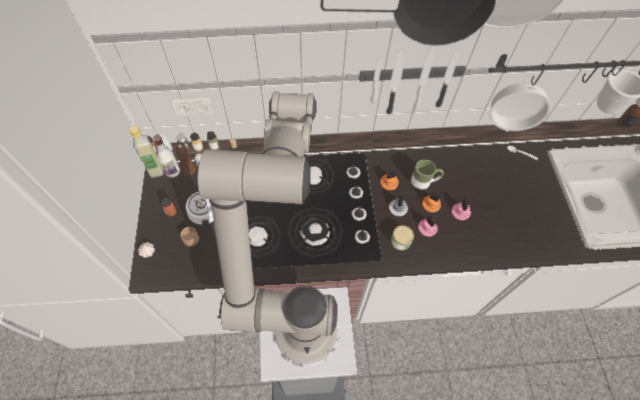

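View pics/scene0.png

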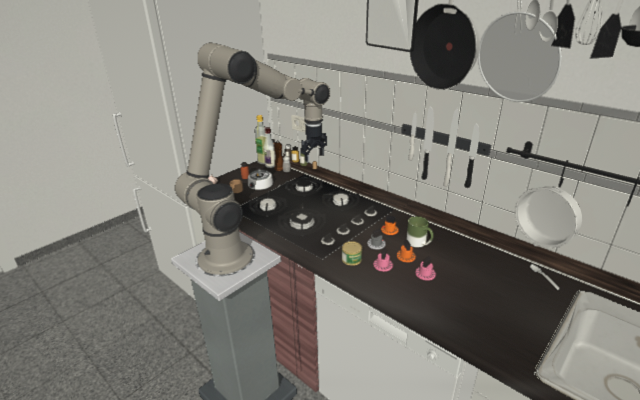

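Side view: the grey wheel with its black bar is at (398,206). It could be taken for the orange look-alikes at (390,181) and (432,203), the pink ones at (428,227) and (461,211), or the hob knobs at (362,237), (359,214), (356,192) and (353,173). I choose (398,206). The mill is at (200,207), the red jar at (169,208), the salt pot at (189,237), the mug at (424,173) and the tin at (402,238).

```bash
cat >> h.py <<'E'
def campose(d):
    if d.get('eye') is not None: return R.from_euler('xyz',d['attitude']).as_matrix(),np.array(d['eye'])
    s=d['s']; Rt=R.from_euler('xyz',s['tcp_rot']).as_matrix(); T=d['T_tool_cam']
    return Rt@T[:3,:3], Rt@T[:3,3]+s['ee_pos']
def rays(d,uv):
    uv=np.atleast_2d(np.array(uv,float)); M=d['mtx']
    p=(uv-[M[0,2],M[1,2]])/[M[0,0],M[1,1]]; q=p.copy()
    for _ in range(5): q=p/(1+d['k1']*(q**2).sum(1,keepdims=True))
    Rc,e=campose(d); return e,np.c_[q[:,0],-q[:,1],-np.ones(len(q))]@Rc.T
def plane(d,uv,z):
    e,r=rays(d,uv); return e+r*((z-e[2])/r[:,2])[:,None]
def pts(d,uv):
    uv=np.atleast_2d(uv); e,r=rays(d,uv); z=d['depth'][uv[:,1].astype(int),uv[:,0].astype(int)]; return e+r*z[:,None]
E
python3 - <<'E'
from h import *
d=snap('side')
for n,uv in dict(wheel=(398,206),mill=(200,207),jar=(169,208),pot=(189,237),mug=(421,178),tin=(402,236),o1=(390,181),o2=(432,203),p1=(428,227),table=(480,250)).items():
    print(n,plane(d,uv,0.05).round(3),pts(d,uv).round(3))
save(d,'c1.png',(340,150,480,260),5)
save(d,'c2.png',(130,120,270,260),4)
E
```

```text
wheel [[ 0.437 -0.387  0.05 ]] [[ 0.438 -0.388  0.047]]
mill [[0.486 0.375 0.05 ]] [[0.482 0.373 0.057]]
jar [[0.49  0.495 0.05 ]] [[0.482 0.49  0.063]]
pot [[0.361 0.41  0.05 ]] [[0.378 0.419 0.015]]
mug [[ 0.557 -0.5    0.05 ]] [[ 0.543 -0.492  0.073]]
tin [[ 0.31 -0.38  0.05]] [[ 0.306 -0.379  0.057]]
o1 [[ 0.552 -0.374  0.05 ]] [[ 0.559 -0.377  0.038]]
o2 [[ 0.441 -0.52   0.05 ]] [[ 0.443 -0.522  0.045]]
p1 [[ 0.34  -0.484  0.05 ]] [[ 0.343 -0.486  0.043]]
table [[ 0.234 -0.655  0.05 ]] [[ 0.254 -0.677  0.   ]]
```

View pics/c1.png

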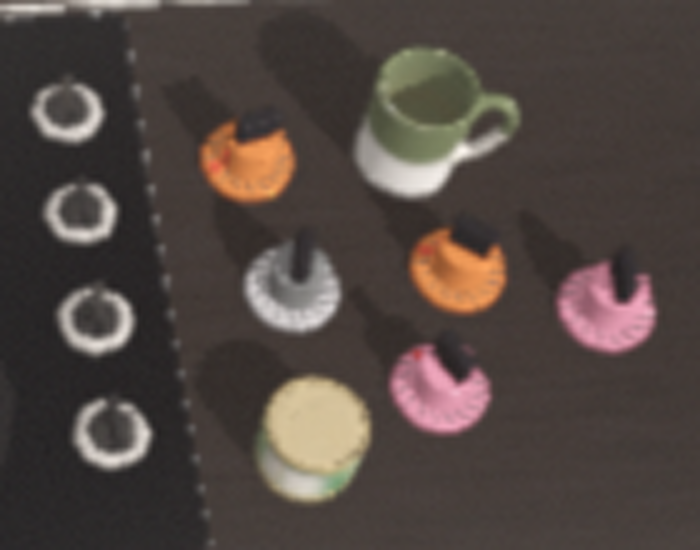

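The crop (crop pixel about (293,285)) shows a light metal flange, grey hub and black bar lying roughly along world x. The red mark is hidden, so it is probably on the +x side. The choice is confirmed. First I look into the mill with the wrist camera.

Call:
arm_command(commands=[[[-2,25,1.5],0.105,0],[[-2,25,1.5],0.105,0],[[-2,25,1.5],0.105,0],[[-2,25,1.5],0.105,0],[[-2,25,1.5],0.105,0]])

```text
t: 0.62
ee_pos: [0.5147, 0.1261, 0.2387]
tcp_rot: [-3.141, -0.0, 2.101]
force: [-0.2, 0.2, -0.5]
opening: 1.0
grip_force: 0.0
```

Call:
arm_command(commands=[[[-2,25,1.5],0.105,0],[[-2,25,1.5],0.105,0],[[-2,25,1.5],0.105,0],[[-2,25,1.5],0.105,0],[[-2,25,1.5],0.105,0]])

```text
t: 1.03
ee_pos: [0.5046, 0.2512, 0.2462]
tcp_rot: [-3.141, -0.0, 2.626]
force: [0.5, 0.3, -0.1]
opening: 1.001
grip_force: 0.0
```

Call:
arm_command(commands=[[[-2,25,1.5],0.105,0],[[-2,25,1.5],0.105,0],[[-2,25,1.5],0.105,0],[[-2,25,1.5],0.105,0],[[-2,25,1.5],0.105,0]])

```text
t: 1.45
ee_pos: [0.4946, 0.3762, 0.2536]
tcp_rot: [-3.141, -0.001, -3.132]
force: [1.0, 0.2, -0.7]
opening: 1.001
grip_force: 0.0
```

```bash
python3 - <<'E'
from h import *
import pickle
arm.get_image('wrist');d=snap('wrist'); d=snap('wrist'); print(d['s']['t'],d['s']['ee_pos'],d['s']['tcp_rot'],abs(d['s']['qvel']).max(),d['s']['joint_pos'])
pickle.dump(d,open('mill.pkl','wb')); save(d,'mill.png')
E
```

```text
1.55 [0.49406521 0.37820089 0.25328649] [ 3.14054277e+00 -4.88111198e-04 -3.13106347e+00] 0.07345570087315853 [ 5.29653864e-01  5.11200247e-01  1.19576602e+00  1.16452601e-03
  1.43452942e+00 -1.05182953e+00]
```

View pics/mill.png

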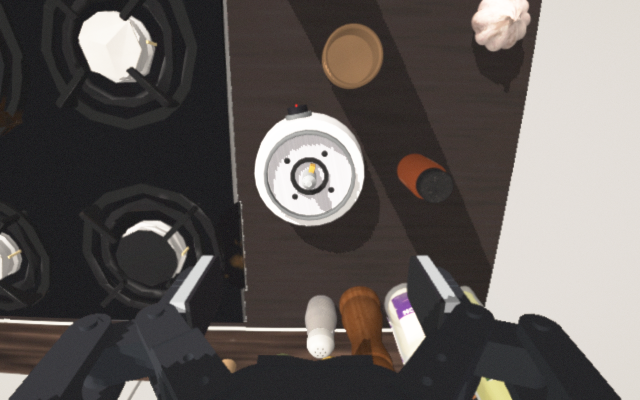

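The wrist view shows the mill at (309,170), switch at (297,110), four pads at (287,160), (324,154), (331,190) and (294,197), and the brass key at (312,169). The salt pot is at (352,56) and the red jar at (427,177). Next I measure the axis and the key.

```bash
python3 - <<'E'
from h import *
import pickle
d=pickle.load(open('mill.pkl','rb')); im=d['image']
hsv=cv2.cvtColor(im,cv2.COLOR_RGB2HSV)
box=np.zeros(im.shape[:2],np.uint8); cv2.circle(box,(309,172),42,1,-1)
g=cv2.cvtColor(im,cv2.COLOR_RGB2GRAY)
n,l,st,c=cv2.connectedComponentsWithStats(((g<90)&(box>0)).astype(np.uint8))
P=[]
for i in range(1,n):
    print('dark',st[i],c[i].round(1),plane(d,c[i],.057).round(4))
    if 6<=st[i,4]<60: P.append(plane(d,c[i],.057)[0])
P=np.array(P); print('pads centre',P.mean(0), np.linalg.norm(P-P.mean(0),axis=1))
k=(hsv[...,1]>90)&(hsv[...,0]>12)&(hsv[...,0]<35)&(box>0)
v,u=np.nonzero(k); print('key px',len(u),u.min(),u.max(),v.min(),v.max()); kp=plane(d,np.c_[u,v],.069); print('key',kp.mean(0))
dd=pts(d,np.c_[u,v]); print('key depth pts',np.median(dd,0), dd[:,2].min(),dd[:,2].max())
# collar/deck depth: 
yy,xx=np.nonzero(box); D=pts(d,np.c_[xx,yy]); t=D[D[:,2]>.078]; print('tip',len(t),t.mean(0),t[:,2].max())
# collar outer: white housing contour
w=((hsv[...,1]<40)&(hsv[...,2]>120)).astype(np.uint8); w[:, :240]=0;w[:,380:]=0;w[:100]=0;w[240:]=0
cs,_=cv2.findContours(w,cv2.RETR_EXTERNAL,cv2.CHAIN_APPROX_NONE); cc=max(cs,key=cv2.contourArea); e=cv2.fitEllipse(cc); print(e,plane(d,e[0],.064).round(4))
save(d,'millz.png',(249,110,369,230),5)
for n,uv,z in(('jar',(435,186),.085),('pot',(352,56),.05),('switch',(297,111),.04)): print(n,plane(d,uv,z).round(3))
E
```

```text
dark [322 152   5   4  17] [324.1 153.4] [[0.475  0.3877 0.057 ]]
dark [285 159   5   4  17] [286.6 160.5] [[0.4831 0.3479 0.057 ]]
dark [291 158  37  37 399] [308.9 176.4] [[0.5003 0.3718 0.057 ]]
dark [329 188   5   4  16] [330.8 189.4] [[0.5147 0.3958 0.057 ]]
dark [293 195   4   4  15] [294.6 196.4] [[0.5231 0.3561 0.057 ]]
pads centre [0.49899204 0.37188066 0.057     ] [0.02872461 0.02876243 0.02860229 0.02883772]
key px 49 309 314 163 172
key [0.48801166 0.374717   0.069     ]
key depth pts [0.4881773  0.37501447 0.06884898] 0.053337172653345755 0.07133568230369414
tip 198 [0.49112428 0.37268157 0.11255028] 0.39635476339414377
((308.952880859375, 168.99612426757812), (109.691162109375, 113.2404556274414), 2.5908849239349365) [[0.4905 0.3719 0.064 ]]
jar [[0.502 0.499 0.085]]
pot [[0.378 0.414 0.05 ]]
switch [[0.432 0.358 0.04 ]]
```

View pics/millz.png

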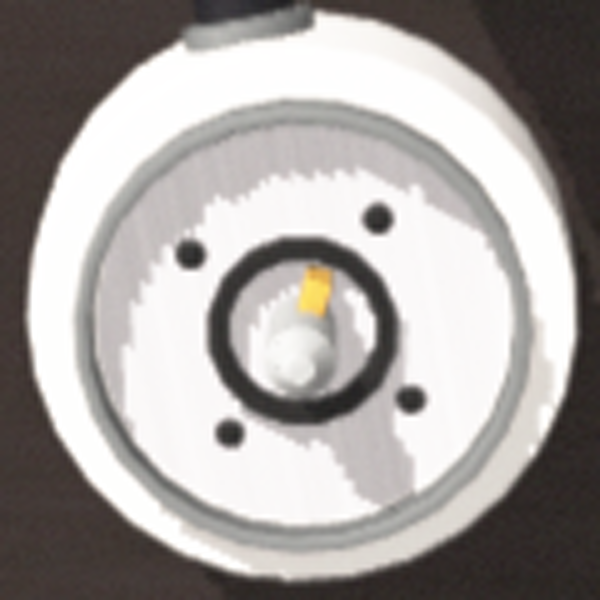

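The axis from the pads is about (0.499, 0.372): all four pad radii come out at 28.7 mm against 29 given, so the fit holds. The brass key points mostly to -x with a slight lean to +y. I take one closer look for the key angle.

Call:
arm_command(commands=[[[0,-5,-28],0,0],[[0,0,-28],0,0],[[0,0,-28],0,0],[[0,0,0],0,0],[[0,0,0],0,0]])

```text
t: 2.02
ee_pos: [0.4946, 0.3687, 0.169]
tcp_rot: [-3.14, -0.003, -3.14]
force: [0.4, 0.1, 1.3]
opening: 1.002
grip_force: 0.0
```

```bash
python3 - <<'E'
from h import *
import pickle
d=snap('wrist'); d=snap('wrist'); print(d['s']['t'],d['s']['ee_pos'],abs(d['s']['qvel']).max())
pickle.dump(d,open('mill2.pkl','wb'))
im=d['image']; hsv=cv2.cvtColor(im,cv2.COLOR_RGB2HSV); g=cv2.cvtColor(im,cv2.COLOR_RGB2GRAY)
n,l,st,c=cv2.connectedComponentsWithStats((g<90).astype(np.uint8))
A0=np.array([.4995,.372]);P=[]
for i in range(1,n):
    p=plane(d,c[i],.055)[0]; 
    if 15<st[i,4]<150 and abs(np.linalg.norm(p[:2]-A0)-.029)<.006: P.append(p); print(st[i],p)
P=np.array(P); A=P.mean(0); print('axis',A,np.linalg.norm(P-A,axis=1))
k=((hsv[...,1]>90)&(hsv[...,0]>12)&(hsv[...,0]<35)).astype(np.uint8)
n,l,st,c=cv2.connectedComponentsWithStats(k)
for i in range(1,n):
    p=plane(d,c[i],.069)[0]
    if st[i,4]>20 and np.linalg.norm(p[:2]-A0)<.03:
        v,u=np.nonzero(l==i); V=hsv[v,u,2]; print(st[i],c[i],'V',np.percentile(V,[5,25,50,75,95]))
        for sel in (V>0, V>np.percentile(V,95)*.92):
            q=plane(d,np.c_[u,v][sel],.069)[:,:2]; m=q.mean(0)-A[:2]; w,E=np.linalg.eigh(np.cov((q-q.mean(0)).T)); e=E[:,1]*(-np.sign(E[0,1]))
            print(sel.sum(),m,'dir',np.arctan2(m[1],m[0]),'pca',np.arctan2(e[1],e[0]),w**.5*3.46)
        u0,v0=c[i].astype(int); save(d,'mill2.png',(u0-50,v0-40,u0+50,v0+60),6)
yy,xx=np.mgrid[100:260,240:380]; D=pts(d,np.c_[xx.ravel(),yy.ravel()]); t=D[(D[:,2]>.086)&(D[:,2]<.095)&(np.linalg.norm(D[:,:2]-A[:2],axis=1)<.02)]; print('tip',len(t),t.mean(0))
E
```

```text
2.0667 [0.49566304 0.3694578  0.17079878] 0.03622657735625973
[335 166   7   6  38] [0.4754815  0.38816056 0.055     ]
[286 175   7   7  37] [0.48350002 0.34815606 0.055     ]
[343 212   7   6  34] [0.51544216 0.39612328 0.055     ]
[297 220   7   6  31] [0.52354898 0.3564173  0.055     ]
axis [0.49949317 0.3722143  0.055     ] [0.02882436 0.02888909 0.02874039 0.02877894]
[318 181   9  14 101] [322.18811881 187.43564356] V [175. 218. 236. 245. 248.]
101 [-0.01178102  0.00280621] dir 2.9077531507551972 pca 3.029398936074035 [0.00622888 0.01034689]
65 [-0.01057507  0.00220843] dir 2.935717746539907 pca -3.1075459064664503 [0.00593838 0.0073864 ]
tip 147 [0.49879704 0.37233179 0.08829109]
```

View pics/mill2.png

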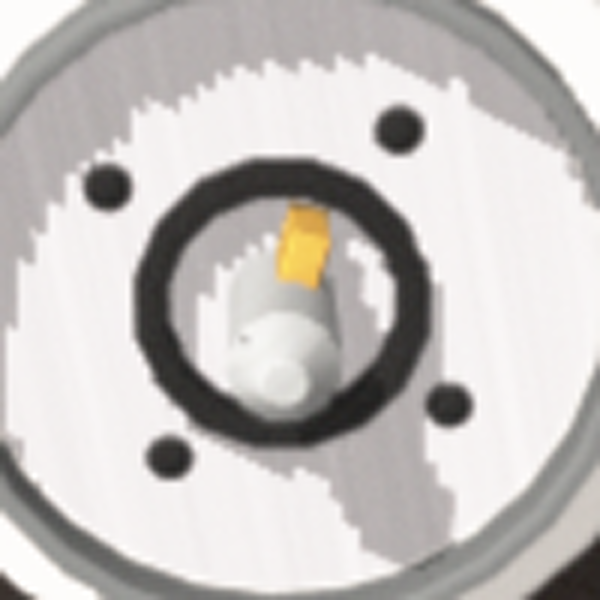

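The key's top face is centred 10.8 mm from the axis (10.75 expected), in direction about 2.93 rad. The axis is at (0.4995, 0.372). Now I go over to the wheel.

Call:
arm_command(commands=[[[-1,0,25],-0.105,0],[[-1,-12,25],-0.105,0],[[-1,-25,25],-0.105,0],[[-1,-26,5],-0.105,0],[[-1,-26,0],-0.105,0]])

```text
t: 2.53
ee_pos: [0.4916, 0.2808, 0.255]
tcp_rot: [3.134, 0.006, 2.616]
force: [0.8, 0.6, -0.6]
opening: 0.998
grip_force: 0.0
```

Call:
arm_command(commands=[[[-1,-26,0],-0.105,0],[[-1,-26,0],-0.105,0],[[-1,-26,0],-0.105,0],[[-1,-26,0],-0.105,0],[[-1,-26,0],-0.105,0]])

```text
t: 2.95
ee_pos: [0.4856, 0.1498, 0.2524]
tcp_rot: [3.137, 0.002, 2.09]
force: [1.3, -0.2, 0.4]
opening: 0.998
grip_force: 0.0
```

Call:
arm_command(commands=[[[-1,-26,0],-0.105,0],[[-1,-26,0],-0.105,0],[[-1,-26,0],-0.105,0],[[-1,-26,0],-0.105,0],[[-1,-26,0],-0.105,0]])

```text
t: 3.37
ee_pos: [0.4806, 0.0195, 0.2523]
tcp_rot: [3.137, 0.001, 1.565]
force: [0.9, -0.0, -0.6]
opening: 0.999
grip_force: 0.0
```

Call:
arm_command(commands=[[[-1,-26,0],-0.105,0],[[-1,-26,0],-0.105,0],[[-1,-26,0],-0.105,0],[[-1,-26,0],-0.105,0],[[-1,-26,0],-0.105,0]])

```text
t: 3.78
ee_pos: [0.4755, -0.1107, 0.2524]
tcp_rot: [3.137, -0.001, 1.04]
force: [0.2, 0.4, -0.4]
opening: 0.996
grip_force: 0.0
```

Call:
arm_command(commands=[[[-1,-26,0],-0.105,0],[[-1,-26,0],-0.105,0],[[-1,-26,0],-0.105,0],[[-1,-26,0],-0.105,0],[[-1,-26,0],-0.105,0]])

```text
t: 4.2
ee_pos: [0.4704, -0.2409, 0.2524]
tcp_rot: [3.137, -0.002, 0.515]
force: [1.3, 0.3, -0.1]
opening: 1.0
grip_force: 0.0
```

Call:
arm_command(commands=[[[-1,-26,0],-0.105,0],[[-1,-26,0],-0.105,0],[[-1,-26,0],-0.105,0],[[-1,-26,0],-0.105,0],[[-1,-26,0],-0.105,0]])

```text
t: 4.62
ee_pos: [0.4652, -0.371, 0.2526]
tcp_rot: [3.138, -0.003, -0.01]
force: [0.5, -0.1, 0.4]
opening: 1.002
grip_force: 0.0
```

```bash
python3 - <<'E'
from h import *
import pickle
arm.get_image('side'); d=snap('wrist'); d=snap('wrist'); print(d['s']['t'],d['s']['ee_pos'],d['s']['tcp_rot'],abs(d['s']['qvel']).max(),d['s']['joint_pos'])
pickle.dump(d,open('wheel.pkl','wb')); save(d,'wheel.png')
E
```

```text
4.7167 [ 0.46460146 -0.37311695  0.25174414] [ 3.13743968e+00 -2.45344419e-03 -1.10724707e-02] 0.07440779717915719 [-8.04573096e-01  4.57915873e-01  1.28740859e+00 -1.18281242e-03
  1.39158729e+00  7.77508910e-01]
```

View pics/wheel.png

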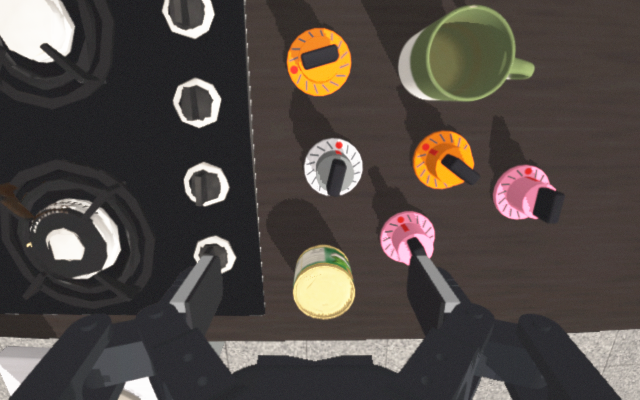

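The wrist view shows the wheel's flange at (333,167), its red dot at (339,145), so the keyway faces +x, and the bar leaning in perspective at (337,178). The tin is at (324,282) and a pink look-alike at (408,238). Now I measure them.

```bash
python3 - <<'E'
from h import *
import pickle
d=pickle.load(open('wheel.pkl','rb')); im=d['image']; hsv=cv2.cvtColor(im,cv2.COLOR_RGB2HSV)
m=np.zeros(im.shape[:2],np.uint8); cv2.circle(m,(333,167),36,1,-1)
w=((hsv[...,2]>105)&(m>0)).astype(np.uint8)
cs,_=cv2.findContours(w,cv2.RETR_EXTERNAL,cv2.CHAIN_APPROX_NONE); cc=max(cs,key=cv2.contourArea)[:,0,:]
hull=cv2.convexHull(cc)[:,0,:]; q=plane(d,hull,.008)[:,:2]
(c,r)=cv2.minEnclosingCircle((q*1000).astype(np.float32)); print('flange',c,r)
from scipy.optimize import least_squares
f=least_squares(lambda p:np.hypot(*(q-p[:2]).T)-p[2],[.437,-.387,.036],loss='soft_l1',f_scale=.001); print('circle',f.x)
C=f.x[:2]
red=(((hsv[...,0]<8)|(hsv[...,0]>172))&(hsv[...,1]>120)&(m>0)); v,u=np.nonzero(red); print('red n',len(u))
n,l,st,cen=cv2.connectedComponentsWithStats(red.astype(np.uint8))
for i in range(1,n):
    p=plane(d,cen[i],.0085)[0]; print(st[i],cen[i],p,'rad',np.hypot(*(p[:2]-C)),'dir',np.arctan2(*(p[:2]-C)[::-1]))
D=pts(d,np.argwhere(m>0)[:,::-1]); t=D[(D[:,2]>.064)&(D[:,2]<.076)]
mu=t[:,:2].mean(0);W,E=np.linalg.eigh(np.cov(t[:,:2].T)); e=E[:,1]
print('bar depth',len(t),mu,t[:,2].mean(),'dir',np.arctan2(e[1],e[0]),W**.5*3.46)
dk=((hsv[...,2]<75)&(m>0)).astype(np.uint8); n,l,st,cen=cv2.connectedComponentsWithStats(dk)
for i in range(1,n):
    if st[i,4]>60: 
        rr=cv2.minAreaRect(np.argwhere(l==i)[:,::-1].astype(np.float32)); print('dark',st[i],cen[i],rr)
save(d,'wheelz.png',(283,117,383,217),6)
print('tin',plane(d,(324,283),.058),'pink',plane(d,(408,238),.008))
E
```

```text
flange (458.276611328125, -397.8377990722656) 36.82693862915039
circle [ 0.45831197 -0.39764022  0.03650268]
red n 52
[336 142   6   7  35] [338.42857143 144.77142857] [ 0.48638931 -0.40397894  0.0085    ] rad 0.028783951644362173 dir -0.2220369776923577
[335 151   7   4  17] [338.         152.23529412] [ 0.47739863 -0.40355728  0.0085    ] rad 0.019982787584996678 dir -0.3006147802538322
bar depth 455 [ 0.45961057 -0.39759953] 0.06975719946779677 dir 2.911301045165918 [0.0140141  0.03561692]
dark [ 297  131   73   73 1609] [333.13051585 169.39092604] ((333.0000305175781, 167.0), (70.71067810058594, 70.71067810058594), 45.0)
tin [[ 0.3283545  -0.38474292  0.058     ]] pink [[ 0.36285581 -0.49740914  0.008     ]]
```

View pics/wheelz.png

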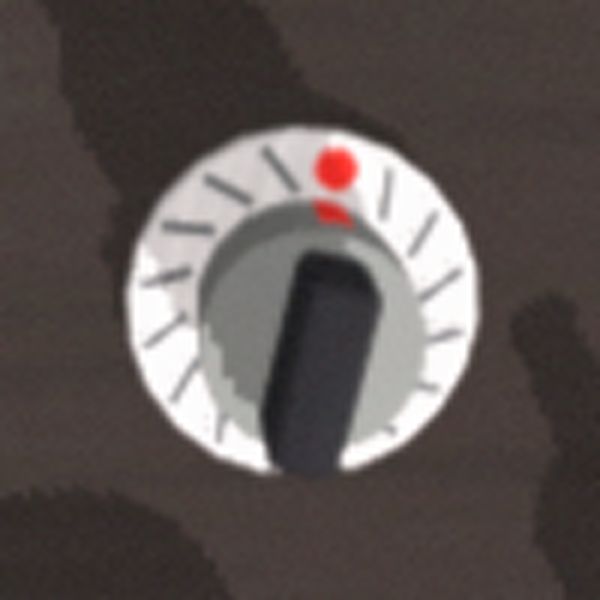

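The bar from depth is centred at (0.4596, -0.3976), z top 0.070, size 14.0 x 35.6 mm, direction -0.23, all as given. The red mark's direction of -0.22 agrees. I approach with tool yaw -0.23 and stop higher to check.

Call:
arm_command(commands=[[[-3,-12,-30],-0.11,0],[[-3,-12,-35],-0.11,0],[[0,0,-35],0,0],[[0,0,0],0,0],[[0,0,0],0,0]])

```text
t: 5.18
ee_pos: [0.4589, -0.3919, 0.1501]
tcp_rot: [-3.14, 0.002, -0.222]
force: [0.1, -0.5, 0.6]
opening: 0.999
grip_force: 0.0
```

```bash
python3 - <<'E'
from h import *
d=snap('wrist'); d=snap('wrist'); s=d['s'];print(s['t'],s['ee_pos'],s['tcp_rot'],abs(s['qvel']).max(),s['force'])
yy,xx=np.mgrid[60:400,200:440]; D=pts(d,np.c_[xx.ravel(),yy.ravel()]); t=D[(D[:,2]>.065)&(D[:,2]<.075)&(np.hypot(D[:,0]-.459,D[:,1]+.398)<.03)]
W,E=np.linalg.eigh(np.cov(t[:,:2].T)); e=E[:,1]
mid=(t[:,:2]@E).max(0)/2+(t[:,:2]@E).min(0)/2
print('bar',len(t),t.mean(0),'mid',E@mid,np.arctan2(e[1],e[0])-np.pi,W**.5*3.46)
E
```

```text
5.2333 [ 0.45990348 -0.39283766  0.15204262] [ 3.14048830e+00 -1.82193372e-03 -2.22215173e-01] 0.03394138732945781 [ 0.54565507 -0.72913407  1.108053  ]
bar 860 [ 0.45975556 -0.39774296  0.06980907] mid [ 0.45886739 -0.39778571] -0.22740983240713586 [0.01386025 0.03518959]
```

Call:
arm_command(commands=[[[0,-5,-30],-0.005,0],[[0,0,-30],0,0],[[0,0,-25],0,0],[[0,0,-10],0,0],[[0,0,0],0,0]])

```text
t: 5.7
ee_pos: [0.4592, -0.3975, 0.0547]
tcp_rot: [-3.141, 0.001, -0.228]
force: [0.5, 0.2, 0.0]
opening: 1.0
grip_force: 0.0
```

```bash
python3 - <<'E'
from h import *
for _ in range(4):
    arm.get_image('side'); s=arm.sense(); print(s['t'],s['ee_pos'],s['tcp_rot'],abs(s['qvel']).max(),s['force'])
E
```

```text
5.75 [ 0.45981297 -0.39831912  0.05628485] [ 3.14061530e+00 -1.30259445e-03 -2.28388432e-01] 0.028570027976387875 [-0.28268055 -0.42627924  0.31568359]
5.8 [ 0.4602405  -0.39888592  0.05718967] [ 3.13945364e+00 -2.95524243e-03 -2.28540470e-01] 0.014779272793735752 [-0.13443249 -0.28241774  0.10576874]
5.85 [ 0.46033264 -0.39908746  0.05751989] [ 3.13896672 -0.00363173 -0.22871266] 0.006311276432280603 [-0.67698821  0.09850732  0.06492081]
5.9 [ 0.46028755 -0.39910816  0.05750302] [ 3.13884343 -0.00373883 -0.22873994] 0.010013223948471397 [-1.00254961 -1.04848326  1.28919983]
```

Call:
arm_command(commands=[[[-1,1,-5],0,0],[[0,0,-5],0,0],[[0,0,0],0,0],[[0,0,0],0,0],[[0,0,0],0,0.3]], newtons=40)

```text
t: 6.32
ee_pos: [0.458, -0.397, 0.0448]
tcp_rot: [3.142, 0.0, -0.229]
force: [-0.8, 0.5, 0.3]
opening: 0.884
grip_force: 0.0
```

Call:
arm_command(commands=[[[0,0,0],0,0.6],[[0,0,0],0,1],[[0,0,0],0,1],[[0,0,0],0,1],[[0,0,0],0,1]])

```text
t: 6.73
ee_pos: [0.4581, -0.397, 0.045]
tcp_rot: [3.141, -0.0, -0.229]
force: [-2.3, 2.6, 5.8]
opening: 0.154
grip_force: 39.7
```

Call:
arm_command(commands=[[[0,0,0],0,1],[[0,0,0],0,1],[[0,0,0],0,1],[[0,0,0],0,1],[[0,0,0],0,1]])

```text
t: 7.15
ee_pos: [0.4581, -0.3971, 0.045]
tcp_rot: [3.141, -0.0, -0.229]
force: [-0.2, -0.1, 1.6]
opening: 0.152
grip_force: 39.5
```

Gripped, with an opening of 13 mm against the 14 mm bar. I lift and check.

Call:
arm_command(commands=[[[0,0,5],0,1],[[0,0,15],0,1],[[0,0,25],0,1],[[0,0,30],0,1],[[0,0,30],0,1]], newtons=60)

```text
t: 7.57
ee_pos: [0.4574, -0.3964, 0.1502]
tcp_rot: [-3.14, 0.002, -0.229]
force: [0.8, -1.4, -1.1]
opening: 0.154
grip_force: 58.5
```

Call:
arm_command(commands=[[[0,0,30],0,1],[[0,0,20],0,1],[[0,0,5],0,1],[[0,0,0],0,1],[[0,0,0],0,1]])

```text
t: 7.98
ee_pos: [0.4575, -0.3964, 0.2034]
tcp_rot: [-3.14, 0.002, -0.229]
force: [-0.4, 0.5, -2.6]
opening: 0.152
grip_force: 58.7
```

```bash
python3 - <<'E'
from h import *
import pickle
arm.get_image('side');d=snap('wrist'); d=snap('wrist'); s=d['s'];print(s['t'],s['ee_pos'],s['tcp_rot'],abs(s['qvel']).max(),s['force'],s['opening'],s['grip_force'])
pickle.dump(d,open('held.pkl','wb')); save(d,'held.png')
im=d['image']; D=np.zeros(im.shape[:2]+(3,)); yy,xx=np.mgrid[0:400,0:640]; D=pts(d,np.c_[xx.ravel(),yy.ravel()]); ok=np.abs(D[:,:2]-s['ee_pos'][:2]).max(1)<.06
h=D[:,2]-s['ee_pos'][2]; print(np.histogram(h[ok],bins=np.arange(-.06,.02,.004)))
E
```

```text
8.0833 [ 0.45727961 -0.39621001  0.20250714] [-3.13932594  0.00345111 -0.22921074] 0.007596921269505244 [-0.20804578  0.11825751 -2.89487953] 0.15441811260251465 58.66876244544983
(array([   0,    0,    0,    0,   93, 3454, 1006,  137,  137,  161,  155,
        201,  210,  213, 1419,   96,  208,  305,  345]), array([-6.00000000e-02, -5.60000000e-02, -5.20000000e-02, -4.80000000e-02,
       -4.40000000e-02, -4.00000000e-02, -3.60000000e-02, -3.20000000e-02,
       -2.80000000e-02, -2.40000000e-02, -2.00000000e-02, -1.60000000e-02,
       -1.20000000e-02, -8.00000000e-03, -4.00000000e-03,  5.55111512e-17,
        4.00000000e-03,  8.00000000e-03,  1.20000000e-02,  1.60000000e-02]))
```

View pics/held.png

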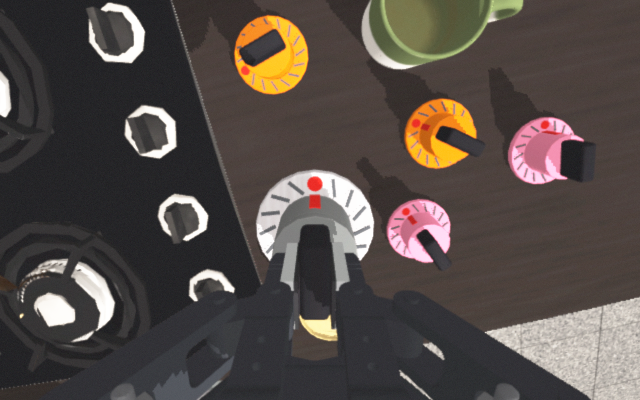

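The wheel is held upright, with the flange at (315,225), the red dot at (315,184), and the bar between the pads at (316,270). I measure its pose in the hand.

```bash
cat >> h.py <<'E'
def held(d):
    """flange centre, tilt and mark direction in tool axes (mm); flange top z rel. to TCP"""
    from scipy.optimize import least_squares
    im=d['image']; s=d['s']; hsv=cv2.cvtColor(im,cv2.COLOR_RGB2HSV); yy,xx=np.mgrid[0:400,0:640]; uv=np.c_[xx.ravel(),yy.ravel()]
    Rt=R.from_euler('xyz',s['tcp_rot']).as_matrix(); D=(pts(d,uv)-s['ee_pos'])@Rt
    ok=(abs(D[:,2]-.037)<.006)&(np.hypot(D[:,0],D[:,1])<.05)&(hsv[...,2].ravel()>100)
    P=D[ok]; c,_,_,_=np.linalg.lstsq(np.c_[P[:,:2],np.ones(len(P))],P[:,2],rcond=None)
    m=ok.reshape(im.shape[:2]).astype(np.uint8); cs,_=cv2.findContours(m,cv2.RETR_EXTERNAL,cv2.CHAIN_APPROX_NONE); cc=max(cs,key=cv2.contourArea)[:,0,:]
    Q=D.reshape(400,640,3)[cc[:,1],cc[:,0]]; Q=Q[Q[:,0]>0.008]
    f=least_squares(lambda p:np.hypot(Q[:,0]-p[0],Q[:,1]-p[1])-.036,[0,0],loss='soft_l1',f_scale=.001)
    red=(((hsv[...,0]<8)|(hsv[...,0]>172))&(hsv[...,1]>120)).ravel()&(abs(D[:,2]-.037)<.006)&(np.hypot(D[:,0],D[:,1])<.05)
    r=D[red].mean(0); print('tilt/z',c,'centre',f.x,'res',np.std(f.fun),'red',len(D[red]),r,'dir',np.arctan2(r[1]-f.x[1],r[0]-f.x[0]))
E
python3 - <<'E'
from h import *
import pickle
held(pickle.load(open('held.pkl','rb')))
E
```

```text
tilt/z [ 0.01045941 -0.00211843  0.03643968] centre [-0.00116426  0.00054275] res 0.006646887496201934 red 196 [0.02840128 0.00044118 0.03561304] dir -0.0034353987145763973
```

The wheel sits level in the hand, centred within about 1 mm. Its -x mark lies along tool +x, so the yaw at the mill should be about 2.93. I carry it over.

Call:
arm_command(commands=[[[1.4,15,0],0.105,1],[[1.4,25,0],0.105,1],[[1.4,26,0],0.105,1],[[1.4,26,0],0.105,1],[[1.4,26,0],0.105,1]])

```text
t: 8.55
ee_pos: [0.4644, -0.2775, 0.2033]
tcp_rot: [-3.139, 0.001, 0.301]
force: [0.7, -0.2, -1.4]
opening: 0.149
grip_force: 58.7
```

Call:
arm_command(commands=[[[1.4,26,0],0.105,1],[[1.4,26,0],0.105,1],[[1.4,26,0],0.105,1],[[1.4,26,0],0.105,1],[[1.4,26,0],0.105,1]])

```text
t: 8.97
ee_pos: [0.4714, -0.1475, 0.2037]
tcp_rot: [-3.139, 0.001, 0.826]
force: [0.4, -0.3, -1.1]
opening: 0.151
grip_force: 58.7
```

Call:
arm_command(commands=[[[1.4,26,0],0.105,1],[[1.4,26,0],0.105,1],[[1.4,26,0],0.105,1],[[1.4,26,0],0.105,1],[[1.4,26,0],0.105,1]])

```text
t: 9.38
ee_pos: [0.4784, -0.0176, 0.2037]
tcp_rot: [-3.14, 0.0, 1.351]
force: [0.5, 0.8, -1.9]
opening: 0.148
grip_force: 58.7
```

Call:
arm_command(commands=[[[1.4,26,0],0.105,1],[[1.4,26,0],0.105,1],[[1.4,26,0],0.105,1],[[1.4,26,0],0.105,1],[[1.4,26,0],0.105,1]])

```text
t: 9.8
ee_pos: [0.4854, 0.1123, 0.2037]
tcp_rot: [-3.139, -0.0, 1.876]
force: [0.8, -0.2, -1.3]
opening: 0.15
grip_force: 58.7
```

Call:
arm_command(commands=[[[1.4,26,0],0.105,1],[[1.4,26,0],0.105,1],[[1.4,26,0],0.105,1],[[1.4,26,0],0.105,1],[[1.4,26,0],0.105,1]])

```text
t: 10.22
ee_pos: [0.4924, 0.2422, 0.2035]
tcp_rot: [-3.14, -0.001, 2.401]
force: [1.2, 0.1, -1.8]
opening: 0.149
grip_force: 58.7
```

Call:
arm_command(commands=[[[1.4,26,0],0.105,1],[[1.4,26,0],0.105,1],[[1.4,26,0],0.105,1],[[1.4,20,0],0.105,1],[[1.4,8,0],0.105,1]])

```text
t: 10.63
ee_pos: [0.4991, 0.3496, 0.203]
tcp_rot: [-3.141, -0.002, 2.928]
force: [-0.2, -0.5, -2.2]
opening: 0.15
grip_force: 58.7
```

Call:
arm_command(commands=[[[0,0,0],0,1],[[0,0,0],0,1],[[0,0,0],0,1],[[0,0,0],0,1]])

```text
t: 10.97
ee_pos: [0.5, 0.346, 0.2045]
tcp_rot: [-3.141, -0.001, 2.918]
force: [0.4, 0.4, -2.6]
opening: 0.15
grip_force: 58.7
```

```bash
python3 - <<'E'
from h import *
s=arm.sense(); print(s)
E
```

```text
{'t': 10.9667, 'joint_pos': array([ 4.79466158e-01,  5.15879898e-01,  1.32250115e+00, -1.34579272e-04,
        1.30405824e+00, -8.67386980e-01]), 'qvel': array([-2.83242078e-05, -6.05599227e-03, -4.73675504e-03,  1.65850877e-03,
        2.01207829e-03, -8.65954718e-03]), 'joint_efforts': array([ 3.18342363e-01, -5.32445025e+01, -2.55078238e+01,  1.62724801e-02,
        9.12757168e-04,  2.28246104e-02]), 'ee_pos': array([0.49999398, 0.34602685, 0.20451023]), 'tcp_rot': array([-3.14094604e+00, -5.61733150e-04,  2.91768481e+00]), 'force': array([ 0.36071756,  0.3759127 , -2.62901619]), 'moment': array([ 0.02472805,  0.00150079, -0.0295327 ]), 'grip_force': 58.724645376205444, 'opening': 0.14979068112493643}
```

Call:
arm_command(commands=[[[0,13,-20],-0.06,1],[[-1,13,-25],-0.06,1],[[0,0,-17],0,1],[[0,0,0],0,1],[[0,0,0],0,1]])

```text
t: 11.38
ee_pos: [0.4988, 0.3721, 0.1423]
tcp_rot: [-3.14, -0.001, 2.8]
force: [0.5, 0.7, -1.5]
opening: 0.15
grip_force: 58.8
```

```bash
python3 - <<'E'
from h import *
import pickle
arm.get_image('side'); d=snap('wrist'); e=snap('side'); s=arm.sense(); print(s['t'],s['ee_pos'],s['tcp_rot'],s['force'])
held(d)
save(e,'side_m.png',(150,150,250,250),5)
f=snap('scene'); save(f,'scene_m.png',(215,130,315,210),7)
E
```

```text
11.5333 [0.50006159 0.37289711 0.14468761] [3.13923871e+00 2.05258240e-03 2.79974002e+00] [ 0.0130538  -0.1153664  -1.85230935]
tilt/z [0.01140223 0.00320123 0.03637216] centre [-0.00158206 -0.00033147] res 0.006645169062336565 red 195 [ 0.02798336 -0.00035014  0.03552835] dir -0.0006312325862524021
```

View pics/scene_m.png

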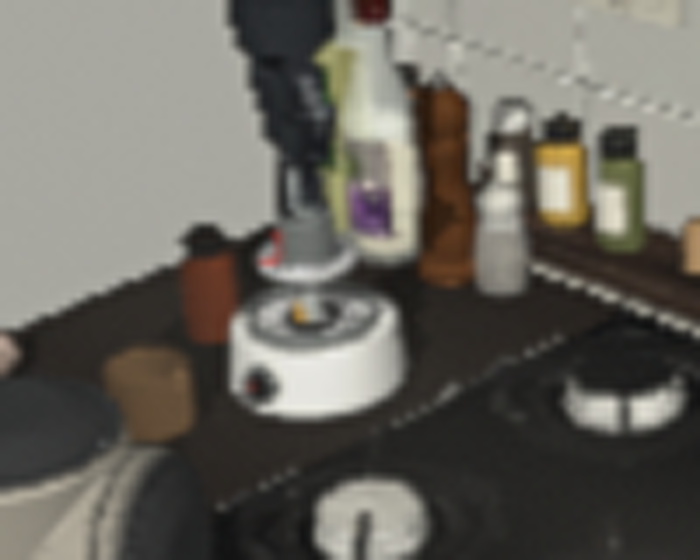

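In the scene crop the wheel hovers over the mill: flange at crop (305,255), shaft at (312,290). It is lined up. I descend gently.

Call:
arm_command(commands=[[[-0.5,0,-4],0,1],[[0,0,-4],0,1],[[0,0,-4],0,1],[[0,0,0],0,1]])

```text
t: 11.92
ee_pos: [0.498, 0.3726, 0.1297]
tcp_rot: [-3.14, -0.001, 2.801]
force: [-0.2, 0.6, -2.8]
opening: 0.155
grip_force: 58.9
```

Call:
arm_command(commands=[[[0,0,-3],0,1],[[0,0,-3],0,1],[[0,0,0],0,1]])

```text
t: 12.17
ee_pos: [0.4982, 0.3729, 0.124]
tcp_rot: [-3.141, -0.001, 2.801]
force: [-0.4, -0.6, -1.7]
opening: 0.148
grip_force: 58.9
```

Call:
arm_command(commands=[[[0,0,-3],0,1],[[0,0,-2.5],0,1],[[0,0,0],0,1]])

```text
t: 12.42
ee_pos: [0.4982, 0.3729, 0.1187]
tcp_rot: [-3.141, -0.001, 2.801]
force: [0.3, -0.8, -2.1]
opening: 0.149
grip_force: 58.9
```

Call:
arm_command(commands=[[[0,0,-1.5],0,1],[[0,0,-1.5],0,1],[[0,0,0],0,1]])

```text
t: 12.67
ee_pos: [0.4984, 0.3729, 0.116]
tcp_rot: [-3.141, -0.0, 2.801]
force: [0.1, -0.9, -2.0]
opening: 0.151
grip_force: 58.9
```

Call:
arm_command(commands=[[[0,0,-1],0,1],[[0,0,0],0,1]])

```text
t: 12.83
ee_pos: [0.4985, 0.373, 0.1152]
tcp_rot: [3.142, -0.0, 2.801]
force: [-0.1, -0.0, -0.8]
opening: 0.152
grip_force: 58.9
```

Call:
arm_command(commands=[[[0,0,-1],0,1],[[0,0,0],0,1]])

```text
t: 13.0
ee_pos: [0.4985, 0.373, 0.1142]
tcp_rot: [-3.142, -0.0, 2.801]
force: [1.0, -0.0, -2.3]
opening: 0.152
grip_force: 58.9
```

Call:
arm_command(commands=[[[0,0,-0.5],0,1],[[0,0,0],0,1]])

```text
t: 13.17
ee_pos: [0.4985, 0.373, 0.1137]
tcp_rot: [3.142, -0.0, 2.801]
force: [0.2, 0.5, -1.5]
opening: 0.151
grip_force: 58.9
```

Call:
arm_command(commands=[[[0,0,-1],0,1],[[0,0,0],0,1]])

```text
t: 13.33
ee_pos: [0.4985, 0.373, 0.1127]
tcp_rot: [-3.141, -0.0, 2.801]
force: [-0.3, 0.6, -2.4]
opening: 0.146
grip_force: 58.9
```

Call:
arm_command(commands=[[[0,0,-0.5],0,1],[[0,0,0],0,1]])

```text
t: 13.5
ee_pos: [0.4985, 0.373, 0.1122]
tcp_rot: [-3.142, -0.0, 2.801]
force: [-1.2, -1.1, -3.2]
opening: 0.149
grip_force: 58.9
```

Call:
arm_command(commands=[[[0,0,-1],0,1],[[0,0,0],0,1]])

```text
t: 13.67
ee_pos: [0.4985, 0.373, 0.1112]
tcp_rot: [-3.142, -0.0, 2.801]
force: [0.2, -1.0, -1.9]
opening: 0.153
grip_force: 58.9
```

Call:
arm_command(commands=[[[0,0,-1],0,1],[[0,0,0],0,1]])

```text
t: 13.83
ee_pos: [0.4984, 0.373, 0.1101]
tcp_rot: [-3.141, -0.0, 2.801]
force: [0.5, 0.5, -2.2]
opening: 0.152
grip_force: 58.9
```

```bash
python3 - <<'E'
from h import *
for _ in range(3):
    arm.get_image('side'); s=arm.sense(); print(s['t'],s['ee_pos'],s['tcp_rot'],s['force'],s['moment'])
E
```

```text
13.8833 [0.49844851 0.37299786 0.11017234] [-3.14151202e+00 -1.51568847e-04  2.80081227e+00] [ 0.04648288  0.5827153  -2.06794801] [ 0.0538039  -0.00873376  0.03368501]
13.9333 [0.49850201 0.37299781 0.11026006] [ 3.14156972e+00 -6.70635498e-05  2.80080034e+00] [ 1.16926069 -0.12000163 -2.29579164] [0.0044055  0.02582583 0.02753247]
13.9833 [0.49850712 0.37303039 0.11027899] [ 3.14152941e+00 -1.78662437e-05  2.80086659e+00] [-0.17968308 -1.2133191  -1.26087578] [ 0.00014323 -0.00079339 -0.05898917]
```

Call:
arm_command(commands=[[[0,0,-1],0,1],[[0,0,0],0,1],[[0,0,-1],0,1],[[0,0,0],0,1]])

```text
t: 14.32
ee_pos: [0.4984, 0.373, 0.1081]
tcp_rot: [-3.141, -0.0, 2.801]
force: [-0.2, 0.1, -2.2]
opening: 0.151
grip_force: 58.9
```

Call:
arm_command(commands=[[[0,0,-1],0,1],[[0,0,0],0,1],[[0,0,-1],0,1],[[0,0,0],0,1]])

```text
t: 14.65
ee_pos: [0.4985, 0.373, 0.1061]
tcp_rot: [-3.142, -0.0, 2.801]
force: [0.7, -0.7, -2.9]
opening: 0.149
grip_force: 58.9
```

The underside is now at about 0.061 m, 8 mm below the key's top, with no contact force. The keyway has therefore gone over the key. I test it with a small turn towards the measured key angle, watching the moment.

Call:
arm_command(commands=[[[0,0,0],0.03,1],[[0,0,0],0,1]])

```text
t: 14.82
ee_pos: [0.4985, 0.373, 0.1063]
tcp_rot: [3.142, -0.0, 2.832]
force: [-1.0, -0.3, -2.3]
opening: 0.151
grip_force: 58.9
```

```bash
python3 - <<'E'
from h import *
for _ in range(3):
    arm.get_image('side'); s=arm.sense(); print(s['t'],s['ee_pos'],s['tcp_rot'],s['force'],s['moment'])
E
```

```text
14.8667 [0.49851467 0.37304605 0.10633032] [3.14145661e+00 3.81130733e-05 2.83043526e+00] [ 0.16992763  0.21859637 -0.89460824] [ 0.00405911 -0.01723738  0.00195392]
14.9167 [0.49856142 0.37301097 0.10634313] [3.14145156e+00 7.12896801e-05 2.83001552e+00] [-0.29354129  0.14205684 -1.68637151] [-0.00507472  0.00520376  0.02555241]
14.9667 [0.49852361 0.37304682 0.10635281] [3.14145338e+00 5.73507961e-05 2.83007716e+00] [-0.46405407  0.27040081 -1.72642625] [ 0.02928108 -0.01927083 -0.00411787]
```

Call:
arm_command(commands=[[[0,0,0],0.03,1],[[0,0,0],0,1]])

```text
t: 15.13
ee_pos: [0.4985, 0.373, 0.1063]
tcp_rot: [3.141, 0.0, 2.861]
force: [0.7, -1.0, -2.3]
opening: 0.15
grip_force: 58.9
```

```bash
python3 - <<'E'
from h import *
for _ in range(3):
    arm.get_image('side'); s=arm.sense(); print(s['t'],s['ee_pos'],s['tcp_rot'],s['force'],s['moment'])
E
```

```text
15.1833 [0.49852129 0.37304367 0.10633511] [3.14145234e+00 2.35034238e-05 2.86000850e+00] [ 0.61387015 -0.25080381 -1.7852421 ] [-0.02444069 -0.02786462 -0.02652547]
15.2333 [0.49852898 0.3730308  0.10633385] [3.14146658e+00 4.86126671e-05 2.85971961e+00] [ 0.12289197  0.11270696 -2.43121579] [-0.08259002  0.00537568 -0.00990441]
15.2833 [0.49851592 0.3730243  0.10632607] [3.14149082e+00 1.88190149e-05 2.85974251e+00] [ 0.81234439  0.09924505 -1.8959112 ] [0.02792933 0.00360373 0.00814782]
```

It turns freely without moment, so it is inside the keyway's play. I add a little more turn, then press down in small steps.

Call:
arm_command(commands=[[[0,0,-1],0.02,1],[[0,0,0],0,1],[[0,0,-0.5],0,1],[[0,0,0],0,1]])

```text
t: 15.62
ee_pos: [0.4985, 0.373, 0.1049]
tcp_rot: [3.141, 0.0, 2.881]
force: [0.1, -0.3, -1.2]
opening: 0.153
grip_force: 59.1
```

Call:
arm_command(commands=[[[0,0,-0.5],0,1],[[0,0,0],0,1],[[0,0,-0.5],0,1],[[0,0,0],0,1]])

```text
t: 15.95
ee_pos: [0.4986, 0.3731, 0.1044]
tcp_rot: [3.141, 0.0, 2.881]
force: [-0.7, -1.4, 4.8]
opening: 0.153
grip_force: 59.9
```

Call:
arm_command(commands=[[[0,0,-0.5],0,1],[[0,0,0],0,1],[[0,0,-0.5],0,1],[[0,0,0],0,1]])

```text
t: 16.28
ee_pos: [0.4986, 0.3731, 0.1031]
tcp_rot: [3.141, 0.0, 2.881]
force: [-1.6, -1.1, 4.9]
opening: 0.154
grip_force: 59.9
```

The seal is reached exactly where expected: about 7 N with the weight added. I go on to the pads.

Call:
arm_command(commands=[[[0,0,-0.5],0,1],[[0,0,0],0,1],[[0,0,-0.5],0,1],[[0,0,0],0,1]])

```text
t: 16.62
ee_pos: [0.4986, 0.3731, 0.1019]
tcp_rot: [3.141, 0.0, 2.881]
force: [-0.4, -1.1, 5.4]
opening: 0.151
grip_force: 59.9
```

Call:
arm_command(commands=[[[0,0,-0.5],0,1],[[0,0,0],0,1],[[0,0,-0.5],0,1],[[0,0,0],0,1]])

```text
t: 16.95
ee_pos: [0.4986, 0.3731, 0.1008]
tcp_rot: [3.141, 0.0, 2.881]
force: [-1.0, 0.1, 4.7]
opening: 0.153
grip_force: 59.9
```

Call:
arm_command(commands=[[[0,0,-0.5],0,1],[[0,0,0],0,1]])

```text
t: 17.12
ee_pos: [0.4986, 0.3731, 0.1003]
tcp_rot: [3.141, 0.0, 2.881]
force: [-0.9, 0.2, 5.3]
opening: 0.152
grip_force: 59.9
```

Call:
arm_command(commands=[[[0,0,-0.4],0,1],[[0,0,0],0,1]])

```text
t: 17.28
ee_pos: [0.4986, 0.3731, 0.0999]
tcp_rot: [3.141, 0.0, 2.881]
force: [-0.6, -0.7, 4.0]
opening: 0.151
grip_force: 59.9
```

Call:
arm_command(commands=[[[0,0,-0.4],0,1],[[0,0,0],0,1]])

```text
t: 17.45
ee_pos: [0.4986, 0.3731, 0.0997]
tcp_rot: [3.141, 0.0, 2.881]
force: [-1.1, -1.4, 4.9]
opening: 0.145
grip_force: 60.0
```

Call:
arm_command(commands=[[[0,0,-0.3],0,1],[[0,0,0],0,1]])

```text
t: 17.62
ee_pos: [0.4986, 0.3731, 0.0995]
tcp_rot: [3.141, 0.0, 2.881]
force: [-2.2, -0.7, 6.0]
opening: 0.149
grip_force: 60.1
```

Call:
arm_command(commands=[[[0,0,-0.4],0,1],[[0,0,0],0,1]])

```text
t: 17.78
ee_pos: [0.4986, 0.3731, 0.0994]
tcp_rot: [3.141, 0.0, 2.881]
force: [-2.5, -0.4, 7.5]
opening: 0.15
grip_force: 60.4
```

Call:
arm_command(commands=[[[0,0,-0.3],0,1],[[0,0,0],0,1]])

```text
t: 17.95
ee_pos: [0.4986, 0.3731, 0.0992]
tcp_rot: [3.141, 0.0, 2.881]
force: [-2.5, -1.5, 9.1]
opening: 0.15
grip_force: 60.5
```

Call:
arm_command(commands=[[[0,0,-0.3],0,1],[[0,0,0],0,1]])

```text
t: 18.12
ee_pos: [0.4986, 0.3731, 0.0991]
tcp_rot: [3.141, 0.001, 2.881]
force: [-2.4, -2.2, 10.1]
opening: 0.147
grip_force: 60.6
```

The pads are engaged (force rising about 10 N/mm at the expected height). One more small press to about 13 N, then I ease off, check and let go.

Call:
arm_command(commands=[[[0,0,-0.4],0,1],[[0,0,0],0,1],[[0,0,-0.4],0,1],[[0,0,0],0,1]])

```text
t: 18.45
ee_pos: [0.4987, 0.3731, 0.0988]
tcp_rot: [3.141, 0.001, 2.881]
force: [-3.6, -1.9, 12.6]
opening: 0.15
grip_force: 61.0
```

Call:
arm_command(commands=[[[0,0,0.6],0,1],[[0,0,0.6],0,1],[[0,0,0.6],0,1],[[0,0,0],0,1]])

```text
t: 18.78
ee_pos: [0.4986, 0.3731, 0.0992]
tcp_rot: [3.141, 0.0, 2.881]
force: [-0.8, -0.9, 3.3]
opening: 0.152
grip_force: 59.7
```

Call:
arm_command(commands=[[[0,0,0],0,1],[[0,0,0],0,1]], newtons=20)

```text
t: 18.95
ee_pos: [0.4986, 0.3731, 0.0992]
tcp_rot: [3.141, 0.0, 2.881]
force: [-1.1, -0.8, 4.0]
opening: 0.153
grip_force: 59.7
```

Call:
arm_command(commands=[[[0,0,0],0,0.7],[[0,0,0],0,0.6],[[0,0,0],0,0.5],[[0,0,0],0,0.4],[[0,0,0],0,0.3]])

```text
t: 19.37
ee_pos: [0.4985, 0.3729, 0.0989]
tcp_rot: [-3.141, -0.0, 2.881]
force: [0.1, 0.8, 0.5]
opening: 0.699
grip_force: 0.0
```

Call:
arm_command(commands=[[[0,0,5],0,0.3],[[0,0,10],0,0.3],[[0,0,20],0,0.3],[[0,0,30],0,0.3],[[0,0,30],0,0.3]])

```text
t: 19.78
ee_pos: [0.4982, 0.3728, 0.1957]
tcp_rot: [-3.141, -0.001, 2.881]
force: [0.8, 0.7, 0.9]
opening: 0.699
grip_force: 0.0
```

Call:
arm_command(commands=[[[6,0,30],0,0.3],[[6,0,20],0,0.2],[[0,0,0],0,0],[[0,0,0],0,0],[[0,0,0],0,0]])

```text
t: 20.2
ee_pos: [0.51, 0.3728, 0.2438]
tcp_rot: [-3.141, -0.001, 2.881]
force: [0.4, 0.4, 0.4]
opening: 0.999
grip_force: 0.0
```

```bash
python3 - <<'E'
from h import *
import pickle
arm.get_image('side'); d=snap('wrist'); d=snap('wrist'); s=d['s'];print(s['t'],s['ee_pos'],s['tcp_rot'],s['force'],s['opening'])
pickle.dump(d,open('end.pkl','wb')); save(d,'end.png')
hsv=cv2.cvtColor(d['image'],cv2.COLOR_RGB2HSV); yy,xx=np.mgrid[0:400,0:640]; D=pts(d,np.c_[xx.ravel(),yy.ravel()]); r=np.hypot(D[:,0]-.4995,D[:,1]-.372)
f=D[(r>.026)&(r<.035)&(D[:,2]>.052)&(D[:,2]<.08)]
c=np.linalg.lstsq(np.c_[f[:,:2]-[.4995,.372],np.ones(len(f))],f[:,2],rcond=None)[0]; print('flange top tilt,z',len(f),c,f[:,2].std())
col=D[(r>.0465)&(r<.05)&(D[:,2]>.05)&(D[:,2]<.08)]; print('collar z',np.median(col[:,2]),len(col))
b=D[(r<.02)&(D[:,2]>.115)&(D[:,2]<.135)]; print('bar',b.mean(0),len(b))
E
```

```text
20.3 [0.50975717 0.37272174 0.24292738] [-3.13981281e+00 -1.94592268e-03  2.88089251e+00] [-0.3865421  -0.42345274 -0.23815557] 1.0001189071682595
flange top tilt,z 1356 [-0.00161964 -0.00071796  0.06321776] 0.0008409402210835304
collar z 0.06407550052909125 774
bar [0.49694521 0.37296773 0.12442868] 689
```

View pics/end.png

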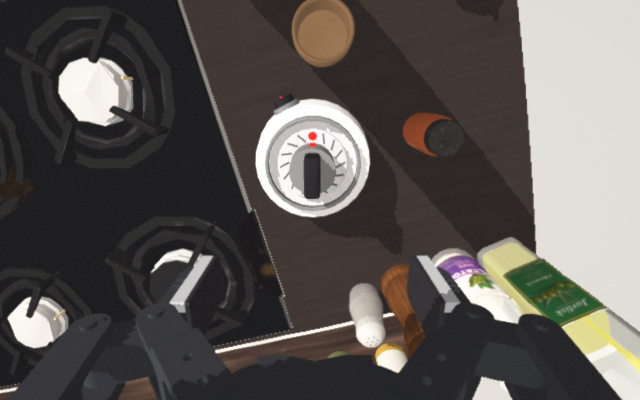

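The end view shows the wheel seated in the collar at (313,165), red dot at (313,136), with the pot at (323,31) and the jar at (434,134) undisturbed. The flange top is at 0.0632 m (0.063 expected), level to 0.002 rad. The wheel is home, so I hand the job in.

```bash
python3 -c "
from bench import arm
print(arm.finish_job())"
```

```text
the job is handed in; nothing more can be done
None
```

The wheel is home on the mill: keyed, level to 0.002 rad, flange top within 0.2 mm of where it should be, and released. It was pressed with about 15 N at most and handed in at about 20 s, with no contact with the jar, pot, mug or tin. I came down about 0.13 rad off the measured key angle, meaning to turn it on, but the keyway slid over the key on the way down, so it needed only a small centring turn.

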